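Home the speed selector, click it to step four, press start

ROBOT

A 6-joint arm with a two-finger parallel gripper is mounted at the origin on the work surface. World frame = base frame: x ahead of the robot, y to its left, z up, the work surface at z = 0. Lengths are in m, angles in rad, forces in N, time in s.
With the tool pointing down it reaches from about 0.2 to 0.875 m from the base axis. Payload 3.4 kg.
Tool frame: the origin (TCP) lies at the very end of the fingers, on their centre line; the grasp point (between the pads) lies 19 mm behind it; z points along the fingers, y is the line along which they close (so a half turn about z gives the same grasp; the last joint's range is limited). The gripper opens to 94 mm and grips with 3 to 60 N. Pads are 16 mm wide; open, the fingers measure 119 mm over their backs; the gripper's body (75 mm by 177 mm) begins 78 mm behind the grasp point.
Start: joints at [-1.421, 0.276, 1.505, -0, 1.361, -0.121], TCP at [0.154, -0.554, 0.205] pointing down, gripper open.
Joint ranges: [-2.89, 2.89], [-0.75, 2.08], [0.22, 2.7], [-1.18, 4.32], [0.11, 2.71], [-2.7, 2.7]. Speed limits (rad/s): [2.57, 2.57, 3.14, 3.14, 3.14, 3.14].

INTERFACE

Orientations are given as a unit quaternion [x, y, z, w].
In Python, from workcell import telemetry, capture, get_calibration, workorder gives the robot as it stands.
- The arm moves only by the tool apply_moves, never from a script. Its argument "rows" is a list of rows, each a list of 3 entries, a list of its own where there are three numbers: the closure, from -1 (fully open) to 1 (shut), then the shift along the tool's x, y, z in cm, then the turn about the tool's z in rad. A call has exactly 5 rows; each row is the pose to reach, as a shift and turn from the pose commanded when the call began, along the tool's axes at that moment; what a row does not reach only later rows make up. A row lasts 1/10 s, in which the tool goes at most 50 mm and 8.59 degrees, less where a joint would pass 70% of its speed; a pose out of reach is approached as far as the arm can. A call with a gripper value outside its range is refused whole. The fingers move at their own pace and stop on an object; "grip_force" is the grip in N (left out, the last holds). Time passes only in rows, so rows that repeat a pose let the fingers close, or fill a call up. It gives the time, the measured TCP pose, the force, the opening and the grip force at its end, in the units of the state.
- telemetry.get_obs(): the state, without advancing time (a new reading comes with each control period).
- capture(name): name is "scene" or "top"; returns the picture (384x512x3 uint8, red, green, blue); there is no depth.
- get_calibration(name): a dict with "fx", "fy", "cx", "cy" (pixels), "distortion" ([k1, k2, p1, p2, k3] as OpenCV has them; the pictures are not rectified), "extrinsics" (4x4, takes a point from world to camera coordinates). Camera axes: x right, y down, z forward; pixel columns grow to the right and rows downward; lengths in m; the calibration is good to about 2 mm. A picture is of the moment at which its call begins. get_calibration takes no time and is no camera call.
- workorder.hand_in(): hands the job in; it is judged then, once.
The state is a dict: "time": time; "joint_pos": joint angles; "dq": joint speeds; "joint_torque": joint torques, N m; "ee_pos": TCP position; "eef_rot": TCP orientation; "wrist_force": force on the tool from outside, world axes, zero at the start; "torque": the same for the moment, N m; "opening": opening from 0.0 (shut) to 1.0 (fully open); "gripper_force": force on a finger pad.
Only numpy, scipy, OpenCV 4.12 (cv2) and the standard library are available. Lean on these libraries where they do the work, as an engineer would, in place of code of your own. Each camera call takes 0.05 s, during which the arm holds its last target. There are 200 camera calls.

TASK

Set the test controller by fingertip: push the selector lever anticlockwise until it rests at its stop, then push it clockwise four clicks so that it rests at the fourth dot after the stop bar. Only then press the larger of the two buttons on the push-button box fully down and let it come up again. Push with the fingers without pinching the lever, do not press the small button, and leave the tools and parts lying around where they are.

Things in the scene. Friction and masses are not known exactly. Their poses are not given: they have to be found in the camera images.
- controller: The controller, a fixed grey box 150 x 150 x 60 mm high that carries the selector, turned by its yaw. Origin at the centre of its underside, z up; the selector's axis is its vertical centre line. On its top, 67 mm from the axis, a black bar marks the stop (on the box's own +y side); six black dots follow clockwise, 30 degrees apart (third at its +x, sixth at its -y).
- selector (a joint): Selector angle (rad): 0 at the stop, growing clockwise seen from above to a second stop at 3.142. It clicks every 0.5236 (30 degrees): the stop is position 0, the fourth click is 2.094; between clicks it springs to the nearest. A click takes up to about 0.15 N m (1 to 3 N near the lever's end). At angle q the lever points along (sin q, cos q) in the controller's x, y.
- selector_axis (a point): Point on the selector's axis at the controller's top, 60 mm above the bench; it turns with the selector, its y axis points along the lever. The selector is a round black hub (36 mm diameter, 36 mm high) with one black lever, white line on top, reaching to 63 mm from the axis; 16 mm thick, upright side faces 7 to 29 mm above the box's top, a 6 mm wide ridge up to 34 mm.
- lever_tip (a point): Point on the lever's centre line, 62 mm from the selector's axis (1 mm inside its outer end) and 20 mm above the controller's top; the point turns with the selector, its y axis points outward along the lever. The lever has a clockwise and an anticlockwise side face; fingers pushing on both at once count as pinching.
- button_box: The push-button box, fixed, grey, 90 x 130 x 50 mm high, turned by its yaw; origin at the centre of its underside. It carries two grey round buttons: the larger at +30 mm and the small one at -37 mm along its own y axis.
- start_button_top (a point): Centre of the top face of the larger button (38 mm diameter), z up.
- start_button (a joint): Travel of the larger button in m: 0 up, 0.006 fully down (a spring, about 5 N).
- small_button (a joint): Travel of the small button (16 mm diameter) in m: 0 up, 0.005 down. Not to be pressed.
- small_button_top (a point): Centre of the top face of the small button.
- spacer: Loose aluminium spacer, 18 mm diameter, 30 mm high, standing on the controller's top near the middle of its own -x edge, away from the dots; origin at its foot. To be left alone.
- jar: Small closed jar, 40 mm diameter, 55 mm high, standing between the two boxes; origin at its foot. To be left alone.
- screwdriver: Screwdriver lying on the bench at the left. To be left alone.
- wrench: Wrench lying between the two boxes, on the robot's side. To be left alone.
- weight: Brass test weight with a grip on top, standing beyond the jar, 44 mm diameter, 55 mm high. To be left alone.
- mug: White mug, 80 mm diameter, 90 mm high. To be left alone.
- drill: Cordless drill lying on its side at the right, 60 mm high. To be left alone.

How it is judged:
On the way, in this order (a step that is already met when the one before it is completed fails the run):
1. the selector rests at its stop (value of joint selector below 0.1 rad and velocity of joint selector between -0.1 and 0.1 rad/s), for 0.1 s.
2. the selector rests at the fourth click (value of joint selector between 1.9944 and 2.1944 rad and velocity of joint selector between -0.1 and 0.1 rad/s), for 0.2 s.
3. the larger button is pressed fully down (value of joint start_button above 0.005 m), for 0.05 s.
At the end, for the whole second after the job is handed in: The selector rests within 0.1 rad of the fourth click (2.094 rad), both buttons are up, and every loose thing is within 20 mm of where it began (all of step 2 and value of joint each of start_button, small_button below 0.001 m and distance of each of spacer, jar, screwdriver, wrench, weight, mug, drill from where it was at the start of the episode below 0.02 m); the robot touches nothing.
It fails at once if the larger button is pressed (over 2.5 mm) while the selector is not at the fourth click (value of joint start_button above 0.0025 m and not (value of joint selector between 1.9444 and 2.2444 rad)).
It fails at once if the small button is pressed (over 2 mm) (value of joint small_button above 0.002 m).
It fails at once if the lever is pinched: fingers push over 1 N on both of its faces at once (contact force between each of selector_c10, selector_c11 and the fingers above 1 N).
It fails at once if a loose thing is moved over 20 mm or lifted (distance of any of spacer, jar, screwdriver, wrench, weight, mug, drill from where it was at the start of the episode above 0.02 m).
It also fails if it takes over 72 s, if anything falls off the work surface, if the arm or the gripper's body presses on something with over 40 N, if the wrist force passes 120 N, or if a joint passes its speed limit or range.

## Working session

There is one attempt and no reset: what is moved stays moved. The work goes in short steps, Python scripts to look and compute and a tool call to move; the robot and the scene stay as the last step left them, time stands still between calls to the robot, and variables do not carry over. Pictures are saved under pics/ and viewed, at most 10 in all, crops included, and the job is handed in when it is done.

Besides the shell and the picture viewer there is one more tool, called as a command line: name --argument value ..., lists and objects as JSON in quotes. apply_moves: Moves the arm, as the interface text tells. Its arguments: {"type":"object","properties":{"rows":{"type":"array","items":{"type":"array"}},"grip_force":{"type":"number"}},"required":["rows"]}

```bash
mkdir -p pics; ls; python3 - <<'E'
from workcell import telemetry, capture, get_calibration
import cv2,numpy as np
for n in("scene","top"):
    im=capture(n); cv2.imwrite(f"pics/{n}0.png",im[:,:,::-1])
    c=get_calibration(n); print(n,{k:np.round(v,3).tolist() for k,v in c.items() if not isinstance(v,str)})
o=telemetry.get_obs(); print(o)
E
```

```text
pics
scene {'fx': 405.545, 'fy': 405.545, 'cx': 256.602, 'cy': 193.554, 'distortion': [0.027, 0.0, 0.0, 0.0, 0.0], 'extrinsics': [[-0.738, 0.675, 0.003, 0.418], [0.475, 0.522, -0.708, -0.21], [-0.479, -0.521, -0.706, 1.386], [0.0, 0.0, 0.0, 1.0]]}
top {'fx': 469.839, 'fy': 469.839, 'cx': 257.27, 'cy': 192.778, 'distortion': [-0.171, 0.0, 0.0, 0.0, 0.0], 'extrinsics': [[0.025, -0.999, -0.019, -0.01], [-0.998, -0.024, -0.053, 0.568], [0.053, 0.021, -0.998, 1.339], [0.0, 0.0, 0.0, 1.0]]}
{'time': 0.1, 'joint_pos': array([-1.42100468e+00,  2.76518044e-01,  1.50599966e+00, -3.20494770e-05,
        1.36067564e+00, -1.20995768e-01]), 'dq': array([-0.0015246 , -0.00189647, -0.00269965,  0.00050386, -0.00098838,
       -0.00033771]), 'joint_torque': array([ 2.16674598e-03, -4.05452621e+01, -2.37780136e+01,  7.02744978e-02,
        2.98175623e-02, -5.35921993e-05]), 'ee_pos': array([ 0.15371674, -0.55355165,  0.20470179]), 'eef_rot': array([ 9.90847495e-01,  1.34983707e-01, -2.71908437e-05, -8.00032323e-04]), 'wrist_force': array([ 0.05269131, -0.73718422, -0.00734018]), 'torque': array([0.01409663, 0.00713635, 0.00879895]), 'gripper_force': 0.0, 'opening': 1.0027042831458326}
```

View pics/scene0.png

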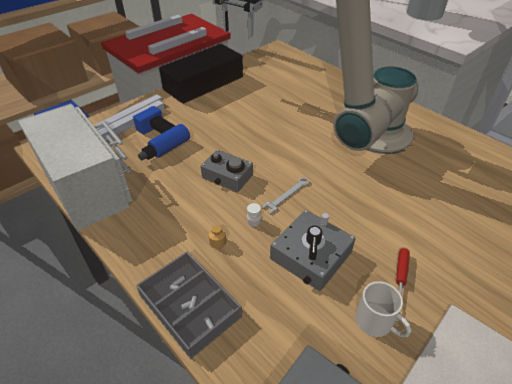

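View pics/top0.png

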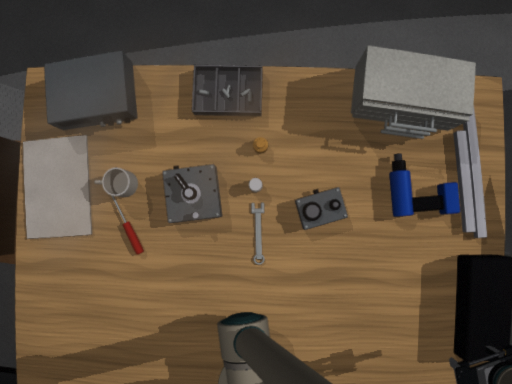

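The top view shows the controller at about (191,194) with its lever up-left, the spacer at (195,215), and the button box at (321,207) with the larger button at (312,211). Next I'll enlarge both boxes.

```bash
cat > h.py <<'E'
import cv2,numpy as np
from workcell import get_calibration
def ray(n,px):
    c=get_calibration(n);K=np.array([[c["fx"],0,c["cx"]],[0,c["fy"],c["cy"]],[0,0,1]]);E=np.array(c["extrinsics"])
    u=cv2.undistortPoints(np.array(px,float).reshape(-1,1,2),K,np.array(c["distortion"],float)).reshape(-1,2)
    d=np.c_[u,np.ones(len(u))]@E[:3,:3]; return -E[:3,:3].T@E[:3,3],d
def onz(n,px,z):
    o,d=ray(n,px); return o+d*((z-o[2])/d[:,2])[:,None]
def proj(n,P):
    c=get_calibration(n);K=np.array([[c["fx"],0,c["cx"]],[0,c["fy"],c["cy"]],[0,0,1]]);E=np.array(c["extrinsics"])
    return cv2.projectPoints(np.array(P,float).reshape(-1,1,3),cv2.Rodrigues(E[:3,:3])[0],E[:3,3],K,np.array(c["distortion"],float))[0].reshape(-1,2)
E
python3 - <<'E'
import cv2,numpy as np
im=cv2.imread("pics/top0.png")
a=cv2.resize(im[154:234,150:235],None,fx=7,fy=7,interpolation=cv2.INTER_CUBIC)
b=cv2.resize(im[180:235,290:352],None,fx=6,fy=6,interpolation=cv2.INTER_CUBIC)
cv2.imwrite("pics/a.png",a);cv2.imwrite("pics/b.png",b)
E
```

```text
(no output)
```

View pics/a.png

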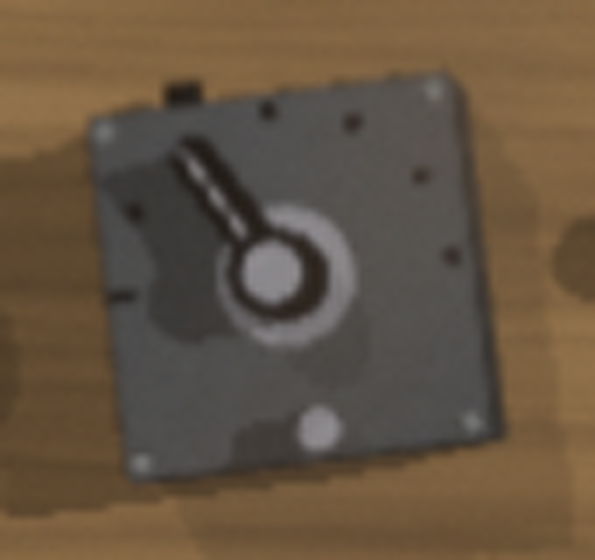

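View pics/b.png

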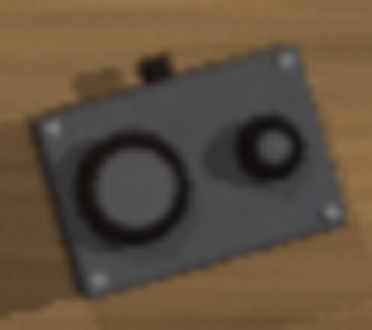

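Crop a: the stop bar is at (122,296) and the dots run clockwise to (452,256). The lever covers dot 2, the hub is at (272,272), and the screws are at the corners. Crop b: the larger button is at (133,188) and the small one at (273,148).

```bash
python3 - <<'E'
from h import *
f=lambda p,s,o:(np.array(p,float)+.5)/s-.5+np.array(o)
s=onz("top",f([(104,133),(434,90),(472,422),(141,463)],7,(150,154)),.06)
c=s.mean(0); print("ctrl",c.round(4))
bar,d6,d3=onz("top",f([(122,296),(452,256),(268,111)],7,(150,154)),.06)
print("bar/d6 centre",((bar+d6)/2).round(4),np.linalg.norm(bar-d6))
y=bar-d6; print("yaw deg",np.degrees(np.arctan2(-y[0],y[1])),[np.degrees(np.arctan2(*(v)[[1,0]])).round(2) for v in (s[1]-s[2],s[0]-s[3])])
print("lever tip",onz("top",f([(190,150)],7,(150,154)),.09),"hub",onz("top",f([(272,272)],7,(150,154)),.096))
print("spacer top",onz("top",f([(319,428)],7,(150,154)),.09))
for z in(.06,.065,.07): 
  P=onz("top",f([(133,188),(273,148)],6,(290,180)),z); print(z,P.round(4),np.linalg.norm(P[0]-P[1]))
t=onz("top",f([(54,128),(287,61),(333,213),(99,280)],6,(290,180)),.05);print("box c",t.mean(0).round(4))
yy=t[0]-t[1]; yaw=np.arctan2(-yy[0],yy[1]); yy/=np.linalg.norm(yy);print("yaw",np.degrees(yaw),"big expected",(t.mean(0)+.03*yy).round(4),(t.mean(0)-.037*yy).round(4))
for z in(.05,.06,.07): print(proj("scene",np.r_[(t.mean(0)+.03*yy)[:2],z]))
im=cv2.imread("pics/scene0.png");cv2.imwrite("pics/c.png",cv2.resize(im[140:200,190:265],None,fx=8,fy=8,interpolation=cv2.INTER_CUBIC))
print("jar",onz("top",[(256,185)],.055))
E
```

```text
ctrl [0.5603 0.1903 0.06  ]
bar/d6 centre [0.5605 0.1905 0.06  ] 0.13433821330430357
yaw deg 8.250105746311831 [np.float64(8.28), np.float64(8.5)]
lever tip [[0.6077288  0.22551306 0.09      ]] hub [[0.56022807 0.19029047 0.096     ]]
spacer top [[0.50005634 0.17083634 0.09      ]]
0.06 [[ 0.5189 -0.1494  0.06  ]
 [ 0.539  -0.2143  0.06  ]] 0.0678927319609752
0.065 [[ 0.5188 -0.1489  0.065 ]
 [ 0.5388 -0.2136  0.065 ]] 0.06763292997542246
0.07 [[ 0.5187 -0.1485  0.07  ]
 [ 0.5387 -0.2128  0.07  ]] 0.06737312798986965
box c [ 0.528  -0.1786  0.05  ]
yaw 17.363685006568186 big expected [ 0.519 -0.15   0.05 ] [ 0.539  -0.2139  0.05  ]
[[234.03405409 167.12723045]]
[[233.90685836 164.51894765]]
[[233.77806283 161.87886368]]
jar [[0.58769952 0.00753033 0.055     ]]
```

View pics/c.png

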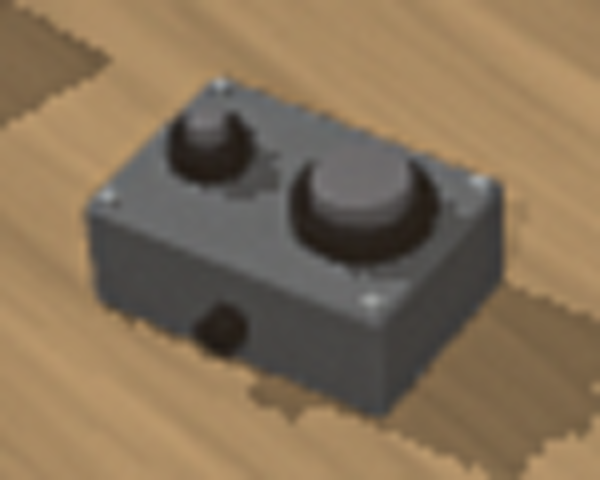

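Crop c puts the larger button's top at about (360,180), which is z of roughly 0.067. Next I'll plan the waypoints, using the closed fingers as a single 16 x 25 mm pusher at fixed orientation.

```bash
cat >> h.py <<'E'
from scipy.spatial.transform import Rotation as R
AX=np.array([.5604,.1904]);YAW=8.3
def rows(W,cur,rot):  # world waypoints -> tool shifts, cm
    return np.round(100*(np.array(W)-cur)@R.from_quat(rot).as_matrix(),1).tolist()
def push(q,side,gap,rot,z,along=.048): # side +1 = clockwise side of the lever
    h=np.radians(YAW+90-q);u=np.array([np.cos(h),np.sin(h)]);n=side*np.array([u[1],-u[0]])
    M=R.from_quat(rot).as_matrix()[:2,:2]; H=.008*abs(M[:,0]@n)+.0125*abs(M[:,1]@n)
    return np.r_[AX+along*u+(.008+H+gap)*n,z]
E
python3 - <<'E'
from h import *
from workcell import telemetry
o=telemetry.get_obs();c,r=o["ee_pos"],o["eef_rot"]
p=push(60,1,.018,r,.2); print(p,rows([p,np.r_[p[:2],.071]],c,r))
for q in(np.linspace(60,30,5),np.linspace(24,-2,5)): print([push(a,1,0,r,.071).round(4).tolist() for a in q])
E
```

```text
[0.62324638 0.18826964 0.2       ] [[65.1, -58.9, 0.6], [65.1, -58.9, 13.5]]
[[0.6121, 0.2024, 0.071], [0.6102, 0.2089, 0.071], [0.6074, 0.2153, 0.071], [0.6034, 0.2213, 0.071], [0.5985, 0.2269, 0.071]]
[[0.5939, 0.2308, 0.071], [0.5883, 0.2345, 0.071], [0.5821, 0.2374, 0.071], [0.5755, 0.2395, 0.071], [0.5686, 0.2407, 0.071]]
```

apply_moves --rows '[[1, [3.7, -3.3, 0], 0], [1, [7.4, -6.6, 0], 0], [1, [11.1, -10, 0], 0], [1, [14.8, -13.4, 0], 0], [1, [18.5, -16.7, 0], 0]]' --grip_force 20

```text
time: 0.6
ee_pos: [0.2878, -0.3417, 0.2051]
eef_rot: [0.991, 0.135, 0.0, -0.0]
wrist_force: [0.5, -1.0, 0.7]
opening: 0.615
gripper_force: 0.0
```

apply_moves --rows '[[1, [3.7, -3.3, 0], 0], [1, [7.4, -6.6, 0], 0], [1, [11.1, -10, 0], 0], [1, [14.8, -13.4, 0], 0], [1, [18.5, -16.7, 0], 0]]'

```text
time: 1.1
ee_pos: [0.4213, -0.1314, 0.2054]
eef_rot: [0.991, 0.135, -0.0, 0.0]
wrist_force: [0.1, -0.6, -0.3]
opening: 0.185
gripper_force: 0.0
```

apply_moves --rows '[[1, [3.7, -3.3, 0], 0], [1, [7.4, -6.6, 0], 0], [1, [11.1, -10, 0], 0], [1, [14.8, -13.4, 0], 0], [1, [18.5, -16.7, 0], 0]]'

```text
time: 1.6
ee_pos: [0.5548, 0.079, 0.2051]
eef_rot: [0.991, 0.135, -0.0, 0.0]
wrist_force: [1.5, -0.8, 0.6]
opening: 0.004
gripper_force: 0.0
```

apply_moves --rows '[[1, [3.2, -2.9, 0], 0], [1, [6.4, -5.8, 0], 0], [1, [9.6, -8.8, 0], 0], [1, [9.6, -8.8, 0], 0], [1, [9.6, -8.8, 0], 0]]'

```text
time: 2.1
ee_pos: [0.623, 0.1878, 0.2042]
eef_rot: [0.991, 0.136, -0.001, 0.0]
wrist_force: [0.1, 0.2, 0.1]
opening: 0.009
gripper_force: 0.0
```

```bash
python3 - <<'E'
from h import *
from workcell import telemetry,capture
o=telemetry.get_obs();c,r=o["ee_pos"],o["eef_rot"];print(c,r,o["opening"],o["wrist_force"])
p=push(60,1,.018,r,.2); print(p,rows([p,np.r_[p[:2],.071]],c,r))
a=capture("top")[120:260,100:320];cv2.imwrite("pics/d.png",cv2.resize(a[:,:,::-1],None,fx=3,fy=3))
E
```

```text
[0.62295446 0.18783485 0.2041985 ] [ 9.90731703e-01  1.35827029e-01 -1.23362965e-03  4.34786704e-04] 0.009127436558436319 [0.07292223 0.19666818 0.08507353]
[0.6232437  0.18827304 0.2       ] [[0.0, -0.0, 0.4], [0.1, -0.0, 13.3]]
```

View pics/d.png

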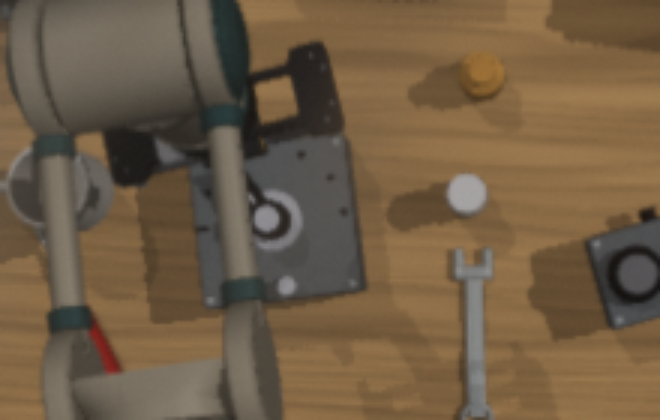

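The picture shows the arm over the controller with the gripper beyond the lever. The loose parts are where they were, so I'll descend on the lever's clockwise side.

apply_moves --rows '[[1, [0, 0, 4], 0], [1, [0, 0, 8], 0], [1, [0, 0, 11.5], 0], [1, [0, 0, 13.3], 0], [1, [0, 0, 13.3], 0]]'

```text
time: 2.65
ee_pos: [0.6202, 0.1851, 0.0696]
eef_rot: [0.991, 0.134, -0.004, 0.0]
wrist_force: [-0.5, -0.3, -0.1]
opening: 0.004
gripper_force: 0.0
```

```bash
python3 - <<'E'
from h import *
from workcell import telemetry,capture
o=telemetry.get_obs();c,r=o["ee_pos"],o["eef_rot"];print(c,o["wrist_force"])
print(rows([push(60,1,.0,r,.071)]+[push(a,1,0,r,.071) for a in (54,48,42,36)],c,r))
c2=push(36,1,0,r,.071);print(rows([push(a,1,0,r,.071) for a in (29,22,15,7,-1)],c2,r))
E
```

```text
[0.62015135 0.18507234 0.06962943] [-0.45908168 -0.322844   -0.14872583]
[[-0.3, -1.9, -0.1], [-0.3, -2.4, -0.1], [-0.4, -3.0, -0.1], [-0.5, -3.5, -0.1], [-0.7, -4.1, -0.1]]
[[-0.3, -0.6, 0.0], [-0.7, -1.2, 0.0], [-1.2, -1.7, 0.0], [-1.9, -2.2, 0.0], [-2.7, -2.6, 0.0]]
```

apply_moves --rows '[[1, [-0.2, -0.8, 0], 0], [1, [-0.4, -1.6, 0], 0], [1, [-0.5, -2.2, 0], 0], [1, [-0.6, -2.8, 0], 0], [1, [-0.7, -3.4, 0], 0]]'

```text
time: 3.15
ee_pos: [0.6077, 0.2189, 0.0733]
eef_rot: [0.991, 0.135, 0.001, 0.0]
wrist_force: [-0.0, -1.6, 0.4]
opening: 0.003
gripper_force: 0.3
```

```bash
python3 - <<'E'
from h import *
from workcell import telemetry,capture
o=telemetry.get_obs();c,r=o["ee_pos"],o["eef_rot"];print(c,r,o["wrist_force"])
print(rows([push(a,1,0,r,.071) for a in (48,42,36,30,24,18,12,6,0,-3)],c,r))
E
```

```text
[0.6077494  0.21885404 0.07332027] [9.90821283e-01 1.35175950e-01 7.96334047e-04 1.15397700e-04] [-0.02392846 -1.61209312  0.41284931]
[[-0.1, 0.6, 0.2], [-0.2, 0.1, 0.2], [-0.4, -0.5, 0.2], [-0.7, -1.0, 0.2], [-1.0, -1.5, 0.2], [-1.4, -2.0, 0.2], [-1.9, -2.4, 0.2], [-2.4, -2.8, 0.2], [-3.0, -3.1, 0.2], [-3.3, -3.2, 0.2]]
```

apply_moves --rows '[[1, [-0.4, -0.5, 0.1], 0], [1, [-0.7, -1.0, 0.1], 0], [1, [-1.0, -1.5, 0.1], 0], [1, [-1.4, -2.0, 0.1], 0], [1, [-1.9, -2.4, 0.1], 0]]'

```text
time: 3.65
ee_pos: [0.5825, 0.2368, 0.0714]
eef_rot: [0.991, 0.135, -0.0, -0.0]
wrist_force: [1.0, -0.3, 0.3]
opening: 0.004
gripper_force: 0.2
```

apply_moves --rows '[[1, [-0.5, -0.4, 0], 0], [1, [-1.1, -0.7, 0], 0], [1, [-1.4, -0.8, 0], 0], [1, [-1.4, -0.8, 0], 0], [1, [-1.4, -0.8, 0], 0]]'

```text
time: 4.15
ee_pos: [0.5698, 0.2405, 0.0718]
eef_rot: [0.991, 0.135, 0.003, 0.0]
wrist_force: [5.4, -0.6, -2.5]
opening: 0.005
gripper_force: 2.5
```

```bash
python3 - <<'E'
from h import *
from workcell import telemetry,capture
o=telemetry.get_obs();c,r=o["ee_pos"],o["eef_rot"];print(c,r,o["wrist_force"])
print(rows([push(a,1,0,r,.071) for a in (6,3,0,-3)],c,r))
print(rows([push(0,1,.02,r,.071),push(0,1,.02,r,.13),push(0,-1,.018,r,.13),push(0,-1,.018,r,.071)],c,r))
E
```

```text
[0.5697745  0.24049695 0.07177373] [9.90845478e-01 1.34970386e-01 2.86845631e-03 7.46170946e-05] [ 5.43032673 -0.56276443 -2.48113653]
[[0.7, 0.3, 0.1], [0.4, 0.2, 0.1], [0.1, 0.0, 0.1], [-0.2, -0.1, 0.1]]
[[2.1, 0.3, 0.1], [2.1, 0.3, -5.8], [-5.1, -0.6, -5.9], [-5.2, -0.6, 0.0]]
```

apply_moves --rows '[[1, [0.6, 0, 0], 0], [1, [1.4, 0.2, 0], 0], [1, [2.2, 0.3, 0], 0], [1, [2.2, 0.3, -3], 0], [1, [2.2, 0.3, -6], 0]]'

```text
time: 4.65
ee_pos: [0.5888, 0.2431, 0.1308]
eef_rot: [0.991, 0.135, -0.002, 0.0]
wrist_force: [-0.4, 0.7, 1.0]
opening: 0.003
gripper_force: 0.0
```

apply_moves --rows '[[1, [-3, -0.4, 0], 0], [1, [-6, -0.7, 0], 0], [1, [-7.3, -0.9, 0], 0], [1, [-7.3, -0.9, 0], 0], [1, [-7.3, -0.9, 0], 0]]'

```text
time: 5.15
ee_pos: [0.5178, 0.2328, 0.1316]
eef_rot: [0.991, 0.135, 0.001, -0.0]
wrist_force: [0.1, -0.7, 0.4]
opening: 0.006
gripper_force: 0.0
```

```bash
python3 - <<'E'
from h import *
from workcell import telemetry,capture
o=telemetry.get_obs();c,r=o["ee_pos"],o["eef_rot"];print(c,r,o["wrist_force"])
print(rows([push(0,-1,.018,r,.13),push(0,-1,.018,r,.071)],c,r))
a=capture("scene")[195:295,255:365];cv2.imwrite("pics/e.png",cv2.resize(a[:,:,::-1],None,fx=5,fy=5))
E
```

```text
[0.51782878 0.23275007 0.13163548] [ 9.90843337e-01  1.35013482e-01  9.16164151e-04 -4.79503178e-05] [ 0.06376191 -0.67222851  0.36238679]
[[0.0, 0.0, 0.2], [0.0, 0.0, 6.1]]
```

View pics/e.png

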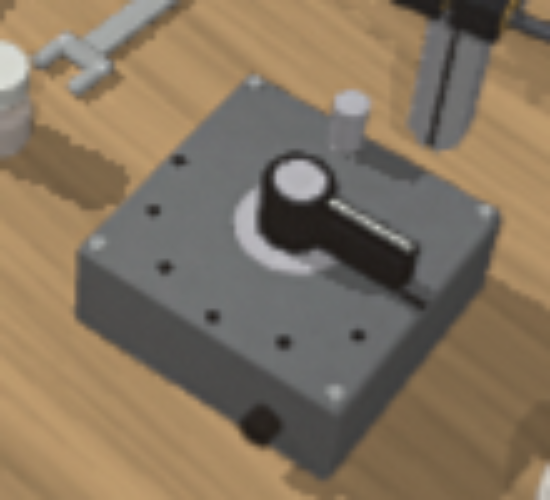

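The lever points at the stop bar near (410,295) and all six dots are free. The fingers are on the anticlockwise side, so I'll descend there.

apply_moves --rows '[[1, [0, 0, 3], 0], [1, [0, 0, 5], 0], [1, [0, 0, 6], 0], [1, [0, 0, 6], 0], [1, [0, 0, 6], 0]]'

```text
time: 5.7
ee_pos: [0.5176, 0.2327, 0.0717]
eef_rot: [0.991, 0.135, 0.0, -0.0]
wrist_force: [0.3, -0.5, -0.0]
opening: 0.005
gripper_force: 0.0
```

```bash
python3 - <<'E'
from h import *
from workcell import telemetry,capture
o=telemetry.get_obs();c,r=o["ee_pos"],o["eef_rot"];print(c,r,o["wrist_force"])
P=[push(0,-1,g,r,.071) for g in(.01,.003)]+[push(a,-1,0,r,.071) for a in np.r_[6:110:6,111,114,116,117,118]]
A=[0,0]+list(np.r_[6:110:6,111,114,116,117,118])
for i in range(0,len(P),5): print(A[i:i+5],rows(P[i:i+5],c,r)); c=P[min(i+4,len(P)-1)]
E
```

```text
[0.51755903 0.23265385 0.07169419] [ 9.90857867e-01  1.34909237e-01  4.29980685e-04 -1.87904777e-05] [ 0.25694031 -0.52119177 -0.04261826]
[0, 0, np.int64(6), np.int64(12), np.int64(18)] [[0.9, 0.1, 0.1], [1.6, 0.2, 0.1], [2.3, 0.1, 0.1], [2.7, 0.0, 0.1], [3.2, -0.0, 0.1]]
[np.int64(24), np.int64(30), np.int64(36), np.int64(42), np.int64(48)] [[0.5, 0.0, 0.0], [1.0, 0.1, 0.0], [1.5, 0.2, 0.0], [2.0, 0.4, 0.0], [2.5, 0.6, 0.0]]
[np.int64(54), np.int64(60), np.int64(66), np.int64(72), np.int64(78)] [[0.5, 0.3, 0.0], [0.9, 0.7, 0.0], [1.3, 1.1, 0.0], [1.7, 1.6, 0.0], [2.0, 2.1, 0.0]]
[np.int64(84), np.int64(90), np.int64(96), np.int64(102), np.int64(108)] [[0.2, 0.5, 0.0], [0.4, 1.0, 0.0], [0.6, 1.5, 0.0], [0.7, 2.0, 0.0], [0.7, 2.5, 0.0]]
[np.int64(111), np.int64(114), np.int64(116), np.int64(117), np.int64(118)] [[-0.0, 0.3, 0.0], [-0.0, 0.5, 0.0], [-0.0, 0.7, 0.0], [-0.1, 0.8, 0.0], [-0.1, 0.9, 0.0]]
```

apply_moves --rows '[[1, [0.9, 0.1, 0], 0], [1, [1.6, 0.2, 0], 0], [1, [2.3, 0.1, 0], 0], [1, [2.7, 0, 0], 0], [1, [3.2, 0, 0], 0]]'

```text
time: 6.2
ee_pos: [0.5482, 0.2414, 0.0716]
eef_rot: [0.991, 0.135, 0.001, -0.0]
wrist_force: [-0.6, -0.4, -0.1]
opening: 0.005
gripper_force: 0.0
```

apply_moves --rows '[[1, [0.5, 0, 0], 0], [1, [1.0, 0.1, 0], 0], [1, [1.5, 0.2, 0], 0], [1, [2.0, 0.4, 0], 0], [1, [2.5, 0.6, 0], 0]]'

```text
time: 6.7
ee_pos: [0.5741, 0.242, 0.0715]
eef_rot: [0.991, 0.135, 0.001, -0.0]
wrist_force: [-0.2, -0.4, 0.5]
opening: 0.004
gripper_force: 0.0
```

apply_moves --rows '[[1, [0.5, 0.3, 0], 0], [1, [0.9, 0.7, 0], 0], [1, [1.3, 1.1, 0], 0], [1, [1.7, 1.6, 0], 0], [1, [2.0, 2.1, 0], 0]]'

```text
time: 7.2
ee_pos: [0.5988, 0.2265, 0.0715]
eef_rot: [0.991, 0.135, 0.0, 0.0]
wrist_force: [0.1, 0.1, 0.1]
opening: 0.007
gripper_force: 0.1
```

```bash
python3 - <<'E'
from h import *
from workcell import telemetry,capture
o=telemetry.get_obs();c,r=o["ee_pos"],o["eef_rot"];print(c,r,o["wrist_force"])
P=[push(a,-1,0,r,.071) for a in (84,90,96,101,106,109,112,114,116,117)]
for i in range(0,len(P),5): print(rows(P[i:i+5],c,r)); c=P[i+4]
E
```

```text
[0.59879044 0.22652863 0.07146356] [9.90842869e-01 1.35018990e-01 4.89658841e-04 2.01702531e-04] [0.06370067 0.08163307 0.05479203]
[[0.2, 0.5, 0.0], [0.4, 0.9, 0.0], [0.5, 1.4, 0.0], [0.6, 1.8, 0.0], [0.6, 2.3, 0.0]]
[[0.0, 0.3, 0.0], [-0.0, 0.5, 0.0], [-0.0, 0.7, 0.0], [-0.0, 0.9, 0.0], [-0.1, 1.0, 0.0]]
```

apply_moves --rows '[[1, [0.2, 0.5, 0], 0], [1, [0.4, 0.9, 0], 0], [1, [0.5, 1.4, 0], 0], [1, [0.6, 1.8, 0], 0], [1, [0.6, 2.2, 0], 0]]'

```text
time: 7.7
ee_pos: [0.6098, 0.2071, 0.0714]
eef_rot: [0.991, 0.135, 0.0, 0.0]
wrist_force: [-1.5, -0.0, 0.6]
opening: 0.005
gripper_force: 0.3
```

apply_moves --rows '[[1, [0, 0.2, 0], 0], [1, [0, 0.4, 0], 0], [1, [0, 0.6, 0], 0], [1, [0, 0.8, 0], 0], [1, [0, 0.8, 0], 0]]'

```text
time: 8.2
ee_pos: [0.6118, 0.1994, 0.0715]
eef_rot: [0.991, 0.135, 0.0, 0.0]
wrist_force: [-0.2, 0.2, 0.3]
opening: 0.003
gripper_force: 0.0
```

```bash
python3 - <<'E'
from h import *
from workcell import telemetry,capture
o=telemetry.get_obs();c,r=o["ee_pos"],o["eef_rot"];print(c,r,o["wrist_force"])
print(rows([push(a,-1,0,r,.071) for a in (108,112,114,116,118,120)]+[push(120,-1,.02,r,.071)],c,r))
E
```

```text
[0.61182627 0.19940153 0.07147709] [9.90859237e-01 1.34899755e-01 8.38892077e-05 1.45706145e-04] [-0.23760329  0.18256018  0.2507065 ]
[[0.1, -0.5, 0.0], [0.1, -0.2, 0.0], [0.1, 0.0, 0.0], [0.1, 0.2, 0.0], [0.0, 0.4, 0.0], [0.0, 0.6, 0.0], [1.2, -1.0, 0.0]]
```

No force remains, so the lever should have snapped to the fourth click. I'll back off and rise.

apply_moves --rows '[[1, [0.2, -0.7, 0], 0], [1, [0.4, -1.5, 0], 0], [1, [0.4, -1.5, -3], 0], [1, [0.4, -1.5, -6], 0], [1, [0.4, -1.5, -8], 0]]'

```text
time: 8.7
ee_pos: [0.6122, 0.2166, 0.1535]
eef_rot: [0.991, 0.135, 0.001, -0.0]
wrist_force: [-0.6, -0.1, 0.3]
opening: 0.003
gripper_force: 0.0
```

```bash
python3 - <<'E'
from h import *
from workcell import telemetry,capture
o=telemetry.get_obs();c,r=o["ee_pos"],o["eef_rot"];print(c,r,o["wrist_force"])
print(rows([[.5188,-.1488,.15],[.5188,-.1488,.068]],c,r))
a=capture("scene")[195:295,255:365];cv2.imwrite("pics/f.png",cv2.resize(a[:,:,::-1],None,fx=5,fy=5))
E
```

```text
[0.61221095 0.2165788  0.15350476] [ 9.90781311e-01  1.35464952e-01  1.25984171e-03 -2.31690102e-04] [-0.58910811 -0.143029    0.29515992]
[[-18.8, 32.7, 0.3], [-18.8, 32.7, 8.5]]
```

View pics/f.png

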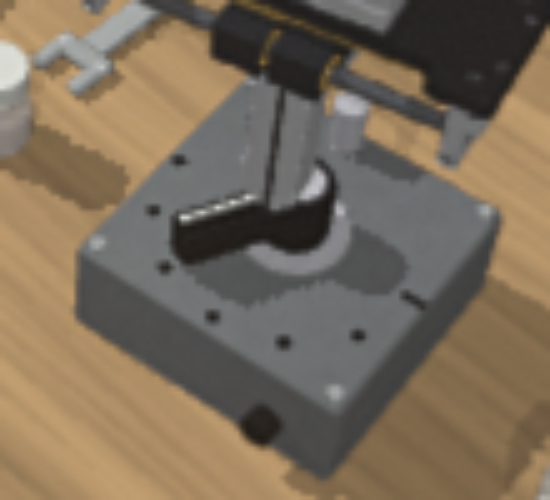

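The lever in this view lies parallel to the line from the hub to the fourth dot at (165,267), so the fourth click is set. Next is the larger button.

apply_moves --rows '[[1, [-1.9, 3.3, 0], 0], [1, [-3.8, 6.6, 0], 0], [1, [-5.7, 9.9, 0], 0], [1, [-7.6, 13.2, 0], 0], [1, [-9.4, 16.4, 0], 0]]'

```text
time: 9.25
ee_pos: [0.564, 0.0314, 0.1508]
eef_rot: [0.991, 0.135, -0.0, -0.0]
wrist_force: [-0.1, 0.2, 1.1]
opening: 0.007
gripper_force: 0.0
```

apply_moves --rows '[[1, [-1.9, 3.3, 0], 0], [1, [-3.8, 6.6, 0], 0], [1, [-5.7, 9.9, 0], 0], [1, [-7.6, 13.2, 0], 0], [1, [-9.4, 16.3, 0], 0]]'

```text
time: 9.75
ee_pos: [0.5173, -0.151, 0.1509]
eef_rot: [0.991, 0.135, -0.0, -0.0]
wrist_force: [1.5, -0.7, -0.5]
opening: 0.006
gripper_force: 0.0
```

apply_moves --rows '[[1, [0, 0, 2], 0], [1, [0, 0, 4], 0], [1, [0, 0, 6], 0], [1, [0, 0, 7], 0], [1, [0, 0, 7], 0]]'

```text
time: 10.25
ee_pos: [0.5168, -0.1492, 0.0798]
eef_rot: [0.991, 0.135, -0.002, -0.001]
wrist_force: [-0.2, -0.1, 0.3]
opening: 0.005
gripper_force: 0.0
```

```bash
python3 - <<'E'
from h import *
from workcell import telemetry,capture
o=telemetry.get_obs();c,r=o["ee_pos"],o["eef_rot"];print(c,r,o["wrist_force"])
print(rows([[.5188,-.1488,.067]],c,r))
a=capture("scene")[110:210,180:280];cv2.imwrite("pics/g.png",cv2.resize(a[:,:,::-1],None,fx=5,fy=5))
E
```

```text
[ 0.51675288 -0.14922189  0.07975611] [ 9.90814855e-01  1.35212932e-01 -1.57167851e-03 -9.56982024e-04] [-0.22204237 -0.12142142  0.2620919 ]
[[0.2, 0.0, 1.3]]
```

View pics/g.png

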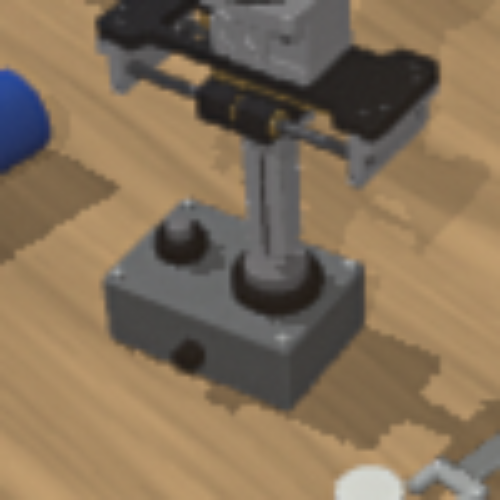

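The fingers are over the larger button at (278,270) and clear of the small one, so I'll press slowly.

apply_moves --rows '[[1, [0.2, 0, 0.4], 0], [1, [0.2, 0, 0.8], 0], [1, [0.2, 0, 1.1], 0], [1, [0.2, 0, 1.4], 0], [1, [0.2, 0, 1.4], 0]]'

```text
time: 10.8
ee_pos: [0.5205, -0.1497, 0.0679]
eef_rot: [0.991, 0.135, 0.001, 0.0]
wrist_force: [0.4, 1.9, 4.8]
opening: 0.01
gripper_force: 1.9
```

apply_moves --rows '[[1, [0, 0, 0.2], 0], [1, [0, 0, 0.4], 0], [1, [0, 0, 0.5], 0], [1, [0, 0, 0.5], 0], [1, [0, 0, 0.5], 0]]'

```text
time: 11.3
ee_pos: [0.5206, -0.1498, 0.0659]
eef_rot: [0.991, 0.135, 0.001, 0.001]
wrist_force: [-2.7, 3.1, 22.8]
opening: 0.006
gripper_force: 11.1
```

The force is about 23 N, well above the 5 N spring, so the button is at its bottom. I'll let it come up.

apply_moves --rows '[[1, [0, 0, 0], 0], [1, [0, 0, -0.6], 0], [1, [0, 0, -2], 0], [1, [0, 0, -5], 0], [1, [0, 0, -9], 0]]'

```text
time: 11.8
ee_pos: [0.5177, -0.149, 0.1513]
eef_rot: [0.991, 0.135, -0.003, -0.001]
wrist_force: [-0.6, 0.5, 0.2]
opening: 0.004
gripper_force: 0.0
```

apply_moves --rows '[[1, [0, 0, -2], 0], [1, [0, 0, -2], 0], [1, [0, 0, -2], 0], [1, [0, 0, -2], 0], [1, [0, 0, -2], 0]]'

```text
time: 12.3
ee_pos: [0.5187, -0.1492, 0.1706]
eef_rot: [0.991, 0.135, -0.002, -0.001]
wrist_force: [-0.0, 0.5, -0.6]
opening: 0.006
gripper_force: 0.0
```

```bash
python3 - <<'E'
from h import *
from workcell import capture
a=capture("scene")[100:340,180:430];cv2.imwrite("pics/i.png",cv2.resize(a[:,:,::-1],None,fx=2.4,fy=2.4))
E
```

```text
(no output)
```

View pics/i.png

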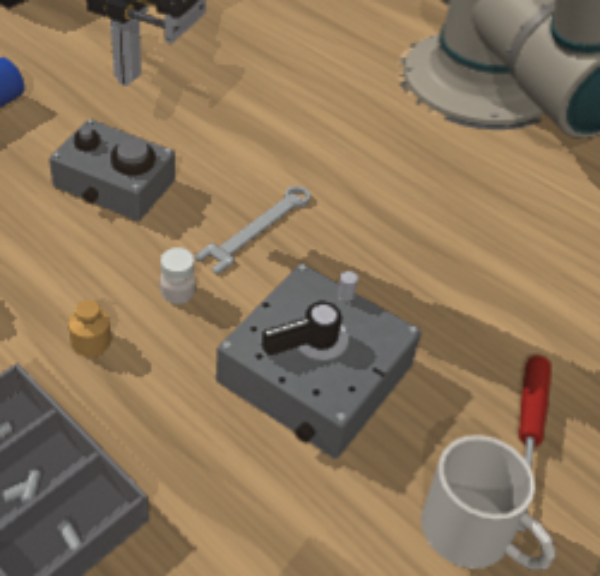

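The lever is at the fourth dot near (260,355), both buttons are up, the loose parts are undisturbed and the arm is clear.

```bash
python3 -c "
from workcell import workorder
print(workorder.hand_in())"
```

```text
the job is handed in; nothing more can be done
None
```

I handed the job in at about 12 s: selector pushed to its stop, then clockwise to the fourth dot, larger button pressed fully and released, and nothing else looked disturbed in the last picture; the hand-in returned no verdict.

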